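# Wind the timer and press the display step into its corner

## Task

The two-step wooden riser is to be bonded into the corner of the display stand, timed by the wind-up timer. First wind the timer's wing key clockwise as far as it will go (it takes more than one partial turn); then bring the riser, tall step to the back, squarely against both the back rail and the end cheek of the stand, and press it firmly (about 10 N each way) down onto the base board and back against the rail at the same time. Finish while still holding it pressed like that, and leave the other things on the desk where they are.

Things in the scene. Friction and masses are not known exactly. Their poses are not given: they have to be found in the camera images.
- stand: Display stand, fixed to the desk: a base board on a thin rubber mat, with a back rail and an end cheek. The board's top is 12 mm above the desk. Origin at the centre of its underside. Its +x side (away from the robot at yaw 0; the stand may be turned by up to 0.25 rad and stand on the left or the right) carries the back rail, its +y side the end cheek. The riser is to end with its centre 50 mm in x and 55 mm in y from this origin, standing on the board 12 mm up.
- board: Plywood base board of the stand, 200 mm (x) by 260 mm (y), its top 12 mm above the desk, fixed; origin at the centre of its underside, 2 mm above the stand's origin. Same axes as the stand. Smooth lacquered wood, on which the riser slides easily (friction about 0.3).
- rail: Back rail of the stand, a wooden bar 20 mm deep, 260 mm long (along the stand's y), 18 mm high above the board, fixed. Origin at the centre of its underside, 90 mm along the stand's +x; its inner face is 80 mm along the stand's +x from the stand's origin. Smooth lacquered wood.
- cheek: End cheek of the stand, a wooden bar 130 mm long (along the stand's x), 20 mm thick, 18 mm high above the board, fixed. Origin at the centre of its underside; its inner face is 110 mm along the stand's +y from the stand's origin. Same axes as the stand.
- riser: Loose two-step wooden riser, 60 mm deep (its x), 110 mm long (its y), about 0.25 kg. The front half (-x) is the low tread, 25 mm high; the back half (+x) is the tall step, 50 mm high and 30 mm thick. Origin at the centre of its underside. Starts standing on the board, up to 100 mm short of rail and cheek, up to 0.3 rad from square, tall step towards the rail.
- riser_nook (a point): Middle of the riser's inside corner, where the tread's top meets the upright face of the tall step: at the riser's centre, 25 mm above its underside. The upright face rises 25 mm above this point and looks along the riser's -x.
- riser_grip (a point): Middle of the upper half of the tall step, 15 mm along the riser's +x from its centre and 37.5 mm above its underside; the step is 30 mm thick here (along x) and can be gripped from above, fingers closing along the riser's x.
- timer: Wind-up timer, fixed to the desk: a round white body 84 mm across at the foot, 72 mm at the top, 45 mm high, with the key on top. Origin at the centre of its underside. Stands on the other side from the stand.
- key_grip (a point): Centre of the timer's steel wing key, on its upright turning axis, 70 mm above the desk. The wing is a flat upright plate 56 mm long (along this point's x), 10 mm thick (along y), 28 mm high (56 to 84 mm above the desk); the stem is below. Turns with the key.
- key (a joint): Turning angle of the wing key, rad: 0 run down, grows as the key is turned clockwise seen from above, stop (fully wound) at 2.9; starts between 0 and 0.6. Turning takes up to 0.08 N m; the key is sprung but stays where it is let go.
- figure: Bystander: small figure with a round hat, 68 mm across and 94 mm high, loose, origin under its centre.
- coaster: Bystander: round brown coaster, 96 mm across, 9 mm thick, loose.
- tape: Bystander: roll of tape lying flat, 72 mm across, 20 mm high, loose.
- cup: Bystander: white cup, 72 mm across, 85 mm high, loose.
Mind the look-alikes: they are no part of the job. Several things have the shape of the riser; the one meant has the colours described above. What is shaped like the timer but purple is not meant.

How it is judged:
By the outcome, as a careful person would: the job done as asked, in the order asked, and still so for the second after the job is handed in, while the arm keeps its last pose, push and grip.
It also fails if it takes over 72 s, if anything falls off the work surface, if the arm or the gripper's body presses on something with over 40 N, if the wrist force passes 120 N, or if a joint passes its speed limit or range.

## Robot

A 6-joint arm with a two-finger parallel gripper is mounted at the origin on the work surface. World frame = base frame: x ahead of the robot, y to its left, z up, the work surface at z = 0. Lengths are in m, angles in rad, forces in N, time in s.
With the tool pointing down it reaches from about 0.4 to 0.825 m from the base axis. Payload 7 kg.
Tool frame: the origin (TCP) lies on the centre line of the jaws, within the pads' length; the fingertips stand 22 mm ahead of it and the grasp point (between the pads) lies 3 mm ahead of it; z points along the fingers, y is the direction in which the jaws open and shut (so a half turn about z gives the same grasp; the last joint's range is limited). The gripper opens to 88 mm and grips with 3 to 60 N. Pads are 19 mm wide; open, the fingers measure 130 mm over their backs; the gripper's body (78 mm by 193 mm) begins 47 mm behind the grasp point.
Start: joints at [-0.88, 0.359, 0.012, 0, -1.224, -0.288], TCP at [0.265, -0.621, 0.249] pointing down, gripper open.
Joint ranges: [-3.07, 3.07], [-1.43, 2.12], [-1.02, 1.25], [-3.03, 1.67], [-3.05, -0], [-3.03, 3.03]. Speed limits (rad/s): [2.39, 2.39, 3.01, 3.14, 3.14, 3.14].

## Interface

Orientations are given as [roll, pitch, yaw] about the fixed x, y, z axes, in that order (R = Rz(yaw) Ry(pitch) Rx(roll)).
In Python, from station import arm gives the robot as it stands. The module is installed in compiled form; this text tells all that it offers.
- The arm moves only by the tool arm_command, never from a script. Its argument "motion" is a list of rows, each a list of 3 entries, a list of its own where there are three numbers: the shift along the tool's x, y, z in mm, then the turn, a rotation vector about the tool's x, y, z in degrees, then the opening, from 0 (shut) to 1 (fully open). In form: [[[tx, ty, tz], [wx, wy, wz], grip], ...]. A call has 1 to 20 rows; each row shifts and turns the commanded pose from where the row before left it, along the tool's axes as they then stand; what a row does not reach is not made up. A row lasts 1/12 s, in which the tool goes at most 41.7 mm and 7.16 degrees, less where a joint would pass 70% of its speed; a pose out of reach is approached as far as the arm can. A call is refused whole if a number of a shift passes 41.7 or a number of a turn 7.16, either way. A call with a gripper value outside its range is refused whole. The fingers move at their own pace and stop on an object; "newtons" is the grip in N (left out, the last holds). Time passes only in rows, so rows that do not move let the fingers close. It gives the time, the measured TCP pose, the force and the opening at its end, in the units of the state.
- arm.get_state(): the state, without advancing time (a new reading comes with each control period).
- arm.grab_frame(name): name is "scene" or "side" or "wrist"; returns the picture (420x560x3 uint8, red, green, blue); there is no depth.
- arm.camera_info(name): a dict with "fov_y" (degrees; the focal length in pixels is half the picture's height over the tangent of half this angle, whatever the lens; pixels are square), "cx", "cy" (the principal point, pixels), "k1" (the pictures are not rectified: a ray, as slopes to the right and down, at radius r is drawn at 1 + k1 r^2 times it, then the intrinsics apply), "view" (4x4, takes a point from world to camera coordinates); the wrist camera has in their place "tool_from_camera" (4x4, takes a point from camera to tool coordinates, whose origin is the TCP and whose axes are the flange's). Camera axes: x right, y down, z forward; pixel columns grow to the right and rows downward; lengths in m; the calibration is good to about 2 mm. A picture is of the moment at which its call begins: read the wrist's pose just before it. camera_info takes no time and is no camera call.
- arm.job_done(): hands the job in, once; it reports no verdict.
The state is a dict: "t": time; "q": joint angles; "qd": joint speeds; "joint_efforts": joint torques, N m; "eef_pos": TCP position; "ee_rot": TCP orientation; "force": force on the tool from outside, world axes, zero at the start; "moment": the same for the moment, N m; "width": finger opening in m.
Only numpy, scipy, OpenCV 4.12 (cv2) and the standard library are available. Lean on these libraries where they do the work, as an engineer would, in place of code of your own. Each camera call takes 0.05 s, during which the arm holds its last target. There are 200 camera calls.

## Working session

There is one attempt and no reset: what is moved stays moved. The work goes in short steps, Python scripts to look and compute and a tool call to move; the robot and the scene stay as the last step left them, time stands still between calls to the robot, and variables do not carry over. Pictures are saved under pics/ and viewed, on a budget of 10 in all, crops included, one or two more only if the job needs it, and the job is handed in when it is done.

Besides the shell and the picture viewer there is one more tool, called after "Request:" as name(argument=value, ...) on one line, values as JSON. arm_command: Moves the arm, as the interface text tells. Its arguments: {"type":"object","properties":{"motion":{"type":"array","items":{"type":"array"}},"newtons":{"type":"number"}},"required":["motion"]}

```bash
mkdir -p pics
python3 - <<'E'
from station import arm
import cv2,numpy as np
s=arm.get_state();print({k:np.round(v,3).tolist() for k,v in s.items()})
for n in("scene","side","wrist"):
    f=arm.grab_frame(n);cv2.imwrite(f"pics/{n}0.png",f[:,:,::-1]);i=arm.camera_info(n);print(n,{k:np.round(v,4).tolist() for k,v in i.items()})
E
```

```text
{'t': 0.0, 'q': [-0.88, 0.359, 0.011, -0.0, -1.224, -0.288], 'qd': [0.0, -0.0, 0.001, 0.0, 0.001, 0.0], 'joint_efforts': [0.0, -58.272, 29.305, 6.997, 0.007, -0.0], 'eef_pos': [0.264, -0.621, 0.248], 'ee_rot': [3.14, -0.0, -2.739], 'force': [0.415, 0.191, -0.769], 'moment': [-0.003, -0.039, 0.036], 'width': 0.088}
scene {'fov_y': 44.5767, 'cx': 285.9597, 'cy': 198.8346, 'k1': -0.0763, 'view': [[0.5175, 0.8556, 0.0036, -0.2607], [0.656, -0.3941, -0.6437, -0.3235], [-0.5494, 0.3355, -0.7653, 1.812], [0.0, 0.0, 0.0, 1.0]]}
side {'fov_y': 45.5961, 'cx': 279.2623, 'cy': 211.2892, 'k1': 0.0067, 'view': [[-0.8758, -0.4827, -0.0014, 0.5015], [-0.2765, 0.504, -0.8183, 0.2208], [0.3957, -0.7163, -0.5748, 1.0503], [0.0, 0.0, 0.0, 1.0]]}
wrist {'fov_y': 68.388, 'cx': 279.2722, 'cy': 207.2995, 'k1': -0.0703, 'tool_from_camera': [[-0.0005, -0.9517, -0.307, 0.0842], [1.0, -0.0004, -0.0003, -0.0008], [0.0002, -0.307, 0.9517, -0.1371], [0.0, 0.0, 0.0, 1.0]]}
```

View pics/scene0.png

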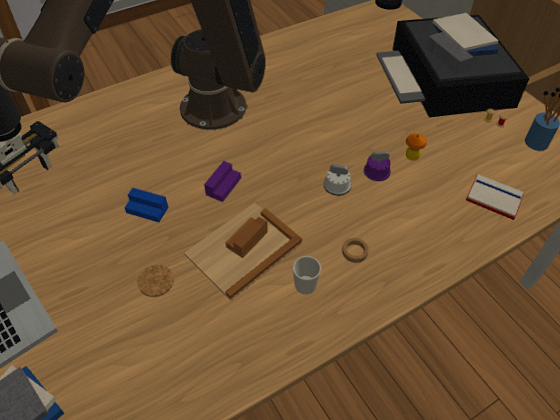

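View pics/side0.png

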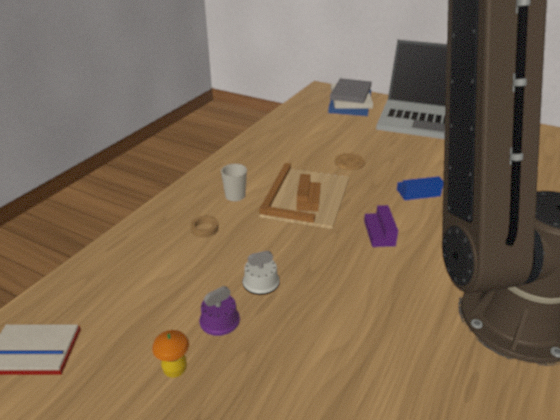

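Scene view: riser candidates are wooden brown (246,236) on the stand, purple (223,181) and blue (147,204). The brown one fits: it is wood and stands on the board. Timer candidates are white (338,180) and purple (377,165), and the white one fits. Next I'll write the ray helpers and confirm both in one enlarged crop.

```bash
cat > h.py <<'E'
from station import arm
import cv2,numpy as np
from scipy.spatial.transform import Rotation as R
def cam(n,s=None):
    i=arm.camera_info(n); f=210/np.tan(np.radians(i["fov_y"])/2)
    K=np.array([[f,0,i["cx"]],[0,f,i["cy"]],[0,0,1]]); D=np.array([i["k1"],0,0,0,0])
    if n=="wrist":
        s=s or arm.get_state(); T=np.eye(4); T[:3,:3]=R.from_euler("xyz",s["ee_rot"]).as_matrix(); T[:3,3]=s["eef_pos"]
        W=T@np.array(i["tool_from_camera"])
    else: W=np.linalg.inv(np.array(i["view"]))
    return K,D,W
def plane(c,uv,z):
    K,D,W=c; p=cv2.undistortPoints(np.float64(uv).reshape(-1,1,2),K,D).reshape(-1,2)
    d=np.c_[p,np.ones(len(p))]@W[:3,:3].T; o=W[:3,3]
    return o+d*((z-o[2])/d[:,2])[:,None]
def project(c,P):
    K,D,W=c; V=np.linalg.inv(W)
    return cv2.projectPoints(np.float64(P).reshape(-1,3),cv2.Rodrigues(V[:3,:3])[0],V[:3,3],K,D)[0].reshape(-1,2)
E
python3 - <<'E'
from h import *
f=cv2.imread("pics/scene0.png"); cv2.imwrite("pics/crop0.png",cv2.resize(f[150:310,170:410],None,fx=3.3,fy=3.3,interpolation=cv2.INTER_CUBIC))
c=cam("scene")
for n,uv,z in [("timer top",(338,182),.045),("key",(339,170),.08),("purple",(377,165),.045),("figure",(414,157),0),("riser",(246,236),.05),("cup",(306,285),0),("tape",(355,250),.01),("coaster",(155,280),.009),
 ("corner far",(301,238),.03),("railend",(230,294),.03),("cheekend",(265,212),.03),("boardleft",(187,253),.012)]:
    print(n,plane(c,uv,z).round(3))
E
```

```text
timer top [[0.552 0.152 0.045]]
key [[0.539 0.161 0.08 ]]
purple [[0.556 0.295 0.045]]
figure [[0.558 0.454 0.   ]]
riser [[ 0.589 -0.179  0.05 ]]
cup [[ 0.778 -0.104  0.   ]]
tape [[0.759 0.068 0.01 ]]
coaster [[ 0.564 -0.442  0.009]]
corner far [[ 0.659 -0.046  0.03 ]]
railend [[ 0.715 -0.294  0.03 ]]
cheekend [[ 0.529 -0.086  0.03 ]]
boardleft [[ 0.531 -0.334  0.012]]
```

View pics/crop0.png

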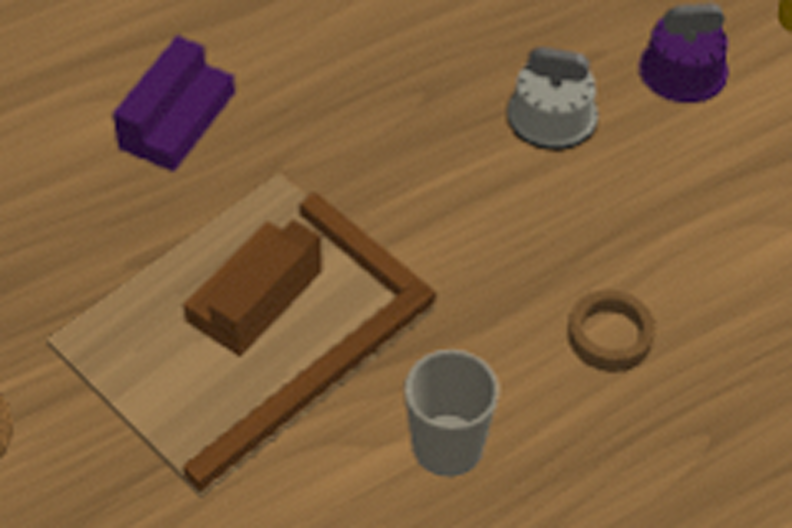

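The crop confirms it: brown riser on the stand, tall step towards the rail, and the white timer with its grey key. Moving the wrist camera over the white timer.

Request:
arm_command(motion=[[[-28,30,0],[0,0,0],1],[[-28,30,0],[0,0,0],1],[[-28,30,0],[0,0,0],1],[[-28,30,0],[0,0,0],1],[[-28,30,0],[0,0,0],1],[[-28,30,0],[0,0,0],1],[[-28,30,0],[0,0,0],1],[[-28,30,0],[0,0,0],1],[[-28,30,0],[0,0,0],1],[[-28,30,0],[0,0,0],1],[[-28,30,0],[0,0,0],1],[[-28,30,0],[0,0,0],1],[[-28,30,0],[0,0,0],1],[[-28,30,0],[0,0,0],1],[[-28,30,0],[0,0,0],1],[[-28,30,0],[0,0,0],1],[[-28,30,0],[0,0,0],1],[[-28,30,0],[0,0,0],1],[[-28,30,0],[0,0,0],1],[[-28,30,0],[0,0,0],1]])

```text
t: 1.82
eef_pos: [0.5447, 0.1526, 0.2486]
ee_rot: [3.142, 0.0, -2.738]
force: [0.8, -0.8, 0.1]
width: 0.088
```

Request:
arm_command(motion=[[[0,0,0],[0,0,0],1],[[0,0,0],[0,0,0],1]])

```text
t: 1.98
eef_pos: [0.5447, 0.1525, 0.2475]
ee_rot: [-3.141, -0.002, -2.736]
force: [0.4, 0.5, -0.5]
width: 0.0877
```

Run:
```python
from h import *
s=arm.get_state();print({k:np.round(v,3).tolist() for k,v in s.items()})
f=arm.grab_frame("wrist");cv2.imwrite("pics/w1.png",f[:,:,::-1])
```

```text
{'t': 1.983, 'q': [0.619, 0.181, -0.234, -0.0, -1.157, -1.784], 'qd': [-0.034, -0.033, -0.033, -0.003, -0.006, 0.012], 'joint_efforts': [1.161, -42.231, 29.522, 6.899, 0.084, -0.193], 'eef_pos': [0.545, 0.152, 0.247], 'ee_rot': [-3.141, -0.002, -2.736], 'force': [0.381, 0.462, -0.545], 'moment': [-0.035, 0.01, 0.009], 'width': 0.088}
```

View pics/w1.png

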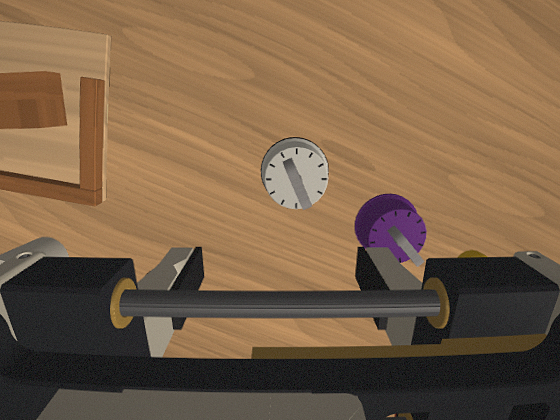

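Wrist view: white timer at (297,178), key wing running from (287,158) to (308,205), purple look-alike at (390,228). Segmenting the key and dial.

Run:
```python
from h import *
c=cam("wrist"); f=cv2.imread("pics/w1.png"); hsv=cv2.cvtColor(f,cv2.COLOR_BGR2HSV)
g=cv2.cvtColor(f,cv2.COLOR_BGR2GRAY)
print("TCP px",project(c,[arm.get_state()["eef_pos"]]).round())
roi=np.zeros_like(g); cv2.circle(roi,(295,180),40,255,-1)
low=((hsv[...,1]<45)&(roi>0)).astype(np.uint8)
print(np.histogram(g[low>0],bins=12))
dial=((low>0)&(g>165)).astype(np.uint8)
cn=max(cv2.findContours(dial,0,1)[0],key=cv2.contourArea); e=cv2.fitEllipse(cv2.convexHull(cn)); print("dial",e, plane(c,[e[0]],.045).round(4))
print(g[150:212:4,276:322:3])
inner=np.zeros_like(g); cv2.circle(inner,(298,181),34,255,-1)
```

```text
TCP px [[281. 282.]]
(array([   6,   14,   23,   37,   81,  220,  404,  396,  128,  306, 2000,
         59]), array([  0.        ,  17.16666667,  34.33333333,  51.5       ,
        68.66666667,  85.83333333, 103.        , 120.16666667,
       137.33333333, 154.5       , 171.66666667, 188.83333333,
       206.        ]))
dial ((297.6841735839844, 175.86485290527344), (60.52288055419922, 67.70732879638672), 42.16270446777344) [[0.5256 0.1647 0.045 ]]
[[105 100 133 175 175 175 182 100 175 173 173 183 124 126 176  76]
 [139 186  30 176 174 174 178 154 176 179 176 163 118 181 132 185]
 [173 171 178 182 166  84 173 175 171 173 174 186 178 173 173 165]
 [172 171 169  70  76  80 181 177 177 173 176 176 175 173 175 181]
 [171 173 178  79  92  92 100 177 176 173 175 172 179 175  82 149]
 [173 171 172 156 106 118 119 143 174 173 174 177 176 177 180 179]
 [172 171 172 176 117 124 125 120 177 172 172 176 175 176 176 177]
 [174 175 175 174 166 125 125 125 104 176 176 174 177 175 173 115]
 [171 171 174 173 174 120 121 118 126 182 178 176 176 178 176 176]
 [174 172 173 177 173 170 123 124 120 118 173 175 177 176 173 174]
 [174 173 175 175 173 173 141 123 128 121 179 172 179 176 141 180]
 [170 174 173 178 172 174 181 117 125 120 124 179 179 176 176 130]
 [173 172 177 174 174 175 176 158 124 124 126 151 177 180 185 143]
 [139 177  26 179 177 173 176 175 124 125 131 125 178 157 139 138]
 [136 133 144 169 176 175 168 154 175 130 135 128 130 141 139 139]
 [140 131 133 134 134 131 133 133 129 129 122 125 126 126 135 134]]
```

Run:
```python
from h import *
c=cam("wrist"); f=cv2.imread("pics/w1.png"); hsv=cv2.cvtColor(f,cv2.COLOR_BGR2HSV); g=cv2.cvtColor(f,cv2.COLOR_BGR2GRAY)
roi=np.zeros_like(g); cv2.circle(roi,(298,182),33,255,-1)
for lo in (60,105):
    m=((g>lo)&(g<145)&(hsv[...,1]<45)&(roi>0)).astype(np.uint8); m=cv2.morphologyEx(m,cv2.MORPH_OPEN,np.ones((3,3)))
    cn=max(cv2.findContours(m,0,1)[0],key=cv2.contourArea); r=cv2.minAreaRect(cn); b=cv2.boxPoints(r)
    P=plane(c,b,.084); print(r,P.round(4).tolist(),P.mean(0).round(4))
    e=sorted([P[1]-P[0],P[2]-P[1]],key=np.linalg.norm); d=e[1]; print([np.linalg.norm(x).round(4) for x in e],"yaw",np.arctan2(d[1],d[0]))
# scene & side dial centres
for n,box in(("scene",(315,150,365,200)),("side",(235,240,290,300))):
    f=cv2.imread(f"pics/{n}0.png"); h=cv2.cvtColor(f,cv2.COLOR_BGR2HSV)
    x0,y0,x1,y1=box; m=np.zeros(f.shape[:2],np.uint8); m[y0:y1,x0:x1]=(h[y0:y1,x0:x1,1]<45)&(h[y0:y1,x0:x1,2]>30)
    k=max(cv2.findContours(m,0,1)[0],key=cv2.contourArea); print(n,cv2.boundingRect(k))
    for p in([.526,.165,0],[.526,.165,.045],[.526,.165,.084]): print(project(cam(n),p).round(1))
```

```text
((297.26806640625, 183.1031036376953), (52.59493637084961, 11.574946403503418), 66.03751373291016) [[0.5121, 0.1386, 0.084], [0.5038, 0.1463, 0.084], [0.5401, 0.1862, 0.084], [0.5489, 0.1783, 0.084]] [0.5262 0.1624 0.084 ]
[np.float64(0.0113), np.float64(0.0539)] yaw 0.8325002254746413
((298.8707275390625, 187.69830322265625), (42.93721389770508, 10.767129898071289), 66.80140686035156) [[0.5184, 0.1458, 0.084], [0.5107, 0.1531, 0.084], [0.541, 0.1855, 0.084], [0.5491, 0.1781, 0.084]] [0.5298 0.1656 0.084 ]
[np.float64(0.0106), np.float64(0.0444)] yaw 0.8191345118765327
scene (324, 165, 27, 30)
[[335.5 184.7]]
[[336.7 174.8]]
[[337.7 165.9]]
side (243, 251, 36, 43)
[[262.2 280.8]]
[[261.8 265.9]]
[[261.4 252.4]]
```

Request:
arm_command(motion=[[[12,18,0],[0,0,0],1],[[0,0,0],[0,0,-7],1],[[0,0,0],[0,0,-7],1],[[0,0,0],[0,0,-7],1],[[0,0,0],[0,0,-7],1],[[0,0,0],[0,0,-7],1],[[0,0,0],[0,0,-7],1],[[0,0,0],[0,0,-7],1],[[0,0,0],[0,0,-7],1],[[0,0,0],[0,0,-7],1],[[0,0,0],[0,0,-7],1],[[0,0,0],[0,0,-7],1],[[0,0,0],[0,0,-7],1],[[0,0,0],[0,0,-7],1],[[0,0,0],[0,0,-7],1],[[0,0,0],[0,0,-7],1],[[0,0,0],[0,0,-7],1],[[0,0,0],[0,0,-7],1],[[0,0,0],[0,0,-7],1],[[0,0,0],[0,0,-7],1]])

```text
t: 3.7
eef_pos: [0.526, 0.1609, 0.2488]
ee_rot: [-3.141, 0.0, -0.413]
force: [0.1, 1.0, 0.2]
width: 0.0876
```

Request:
arm_command(motion=[[[0,0,0],[0,0,-7],1],[[0,0,0],[0,0,-7],1],[[0,0,0],[0,0,-7],1],[[0,0,0],[0,0,-7],1],[[0,0,0],[0,0,-7],1],[[0,0,0],[0,0,-7],1],[[0,0,0],[0,0,-7],1],[[0,0,0],[0,0,-7],1],[[0,0,0],[0,0,-7],1],[[0,0,0],[0,0,-7],1],[[0,0,0],[0,0,-1],1],[[0,0,30],[0,0,0],1],[[0,0,30],[0,0,0],1],[[0,0,0],[0,0,0],1],[[0,0,0],[0,0,0],1]])

```text
t: 4.95
eef_pos: [0.5257, 0.1611, 0.188]
ee_rot: [-3.141, 0.003, 0.819]
force: [0.7, 0.5, 1.1]
width: 0.0874
```

Run:
```python
from h import *
s=arm.get_state();print({k:np.round(v,3).tolist() for k,v in s.items()})
c=cam("wrist",s)
f=arm.grab_frame("wrist")[:,:,::-1].copy()
for p in project(c,[[.5265,.164,.084],s["eef_pos"],[.5265+.028*np.cos(.825),.164+.028*np.sin(.825),.084],[.5265-.028*np.cos(.825),.164-.028*np.sin(.825),.084]]): print(p); cv2.circle(f,tuple(int(x) for x in p),2,(0,0,255),-1)
cv2.imwrite("pics/w2.png",f)
```

```text
{'t': 4.95, 'q': [0.654, 0.204, -0.35, 0.0, -1.02, 1.736], 'qd': [0.004, -0.025, 0.057, 0.02, -0.013, 0.011], 'joint_efforts': [-0.056, -41.195, 24.532, 5.615, 0.344, -0.032], 'eef_pos': [0.526, 0.161, 0.188], 'ee_rot': [-3.141, 0.003, 0.819], 'force': [0.652, 0.531, 1.061], 'moment': [-0.112, 0.042, 0.004], 'width': 0.087}
[276.98731656 209.67981119]
[278.29970049 279.93619655]
[276.67071181 176.24741644]
[277.28632866 240.89205862]
```

View pics/w2.png

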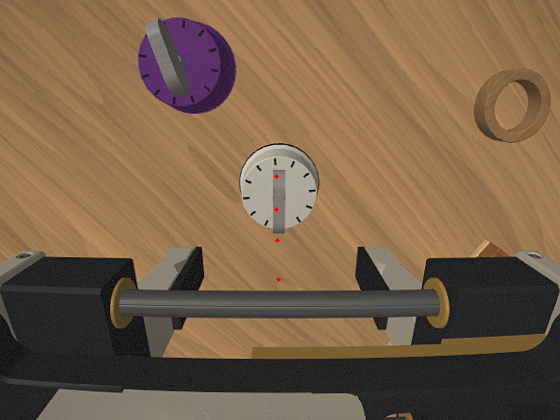

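Run:
```python
from h import *
s=arm.get_state(); c=cam("wrist",s); f=cv2.imread("pics/w2.png"); hsv=cv2.cvtColor(f,cv2.COLOR_BGR2HSV); g=cv2.cvtColor(f,cv2.COLOR_BGR2GRAY)
print("col 283:",g[145:240:2,283].tolist()); print("sat:",hsv[200:244:2,283,1].tolist())
print("row195:",g[195,236:322:2].tolist()); print("row225:",g[225,262:300].tolist())
dial=((g>160)&(hsv[...,1]<45)).astype(np.uint8); dial[:140]=0;dial[240:]=0
cn=max(cv2.findContours(dial,0,1)[0],key=cv2.contourArea); print(cv2.boundingRect(cn))
e=cv2.fitEllipse(cv2.convexHull(cn)); print(e,plane(c,[e[0]],.045).round(4))
```

```text
col 283: [186, 184, 146, 145, 146, 141, 181, 166, 172, 172, 168, 170, 166, 117, 115, 129, 129, 129, 133, 133, 134, 131, 118, 117, 120, 120, 120, 113, 120, 122, 115, 116, 119, 117, 116, 114, 111, 119, 118, 114, 111, 102, 94, 85, 92, 126, 122, 125]
sat: [21, 11, 11, 23, 23, 22, 19, 20, 17, 19, 23, 19, 18, 20, 12, 8, 4, 122, 123, 126, 121, 117]
row195: [114, 127, 125, 185, 171, 174, 176, 170, 173, 167, 168, 167, 167, 168, 167, 168, 166, 170, 166, 120, 121, 125, 122, 120, 116, 176, 166, 167, 167, 164, 166, 166, 167, 165, 168, 167, 169, 165, 166, 170, 135, 137, 141]
row225: [167, 154, 91, 72, 112, 177, 169, 168, 166, 170, 161, 121, 110, 115, 112, 112, 114, 113, 115, 115, 112, 111, 120, 161, 172, 168, 167, 170, 166, 166, 167, 163, 156, 142, 126, 124, 126, 126]
(241, 145, 75, 83)
((277.313232421875, 186.5835418701172), (74.92057800292969, 84.82132720947266), 173.09410095214844) [[0.5343 0.1717 0.045 ]]
```

Request:
arm_command(motion=[[[7,0,30],[0,0,0],1],[[0,0,30],[0,0,0],1],[[0,0,25],[0,0,0],1],[[0,0,15],[0,0,0],1],[[0,0,10],[0,0,0],1],[[0,0,0],[0,0,0],1],[[0,0,0],[0,0,0],0.3],[[0,0,0],[0,0,0],0],[[0,0,0],[0,0,0],0],[[0,0,0],[0,0,0],0],[[0,0,0],[0,0,0],0],[[0,0,0],[0,0,0],0],[[0,0,0],[0,0,0],0],[[0,0,0],[0,0,0],0]], newtons=20)

```text
t: 6.17
eef_pos: [0.5313, 0.1675, 0.0787]
ee_rot: [3.142, -0.0, 0.822]
force: [0.0, -0.3, 0.2]
width: 0.0399
```

Run:
```python
from h import *
s=arm.get_state();print({k:np.round(v,3).tolist() for k,v in s.items()})
```

```text
{'t': 6.167, 'q': [0.657, 0.337, -0.46, -0.0, -0.773, 1.735], 'qd': [-0.002, 0.004, -0.001, -0.0, 0.001, -0.001], 'joint_efforts': [-0.001, -49.225, 21.875, 5.111, 0.07, -0.001], 'eef_pos': [0.531, 0.168, 0.079], 'ee_rot': [3.142, -0.0, 0.822], 'force': [0.008, -0.308, 0.241], 'moment': [-0.126, 0.118, -0.072], 'width': 0.04}
```

Still closing, so I'll hold longer.

Request:
arm_command(motion=[[[0,0,0],[0,0,0],0],[[0,0,0],[0,0,0],0],[[0,0,0],[0,0,0],0],[[0,0,0],[0,0,0],0],[[0,0,0],[0,0,0],0],[[0,0,0],[0,0,0],0],[[0,0,0],[0,0,0],0],[[0,0,0],[0,0,0],0],[[0,0,0],[0,0,0],0]])

```text
t: 6.92
eef_pos: [0.5311, 0.1676, 0.0785]
ee_rot: [-3.141, 0.0, 0.822]
force: [-1.6, 1.3, 0.3]
width: 0.0099
```

Run:
```python
from h import *
s=arm.get_state();print({k:np.round(v,3).tolist() for k,v in s.items()})
```

```text
{'t': 6.917, 'q': [0.657, 0.338, -0.46, -0.0, -0.773, 1.735], 'qd': [-0.001, -0.001, -0.003, 0.0, -0.001, -0.003], 'joint_efforts': [-1.168, -49.21, 22.004, 5.806, 0.138, 0.048], 'eef_pos': [0.531, 0.168, 0.078], 'ee_rot': [-3.141, 0.0, 0.822], 'force': [-1.594, 1.322, 0.281], 'moment': [0.534, 0.652, -0.076], 'width': 0.01}
```

Request:
arm_command(motion=[[[0,0,0],[0,0,6],0],[[0,0,0],[0,0,6],0],[[0,0,0],[0,0,6],0],[[0,0,0],[0,0,6],0],[[0,0,0],[0,0,6],0],[[0,0,0],[0,0,6],0],[[0,0,0],[0,0,6],0],[[0,0,0],[0,0,6],0],[[0,0,0],[0,0,6],0],[[0,0,0],[0,0,6],0],[[0,0,0],[0,0,6],0],[[0,0,0],[0,0,6],0],[[0,0,0],[0,0,6],0],[[0,0,0],[0,0,6],0],[[0,0,0],[0,0,6],0]])

```text
t: 8.17
eef_pos: [0.5311, 0.1651, 0.0785]
ee_rot: [3.138, -0.001, -0.754]
force: [2.4, -9.6, 1.9]
width: 0.0098
```

Run:
```python
from h import *
s=arm.get_state();print({k:np.round(v,3).tolist() for k,v in s.items()})
```

```text
{'t': 8.167, 'q': [0.655, 0.338, -0.462, 0.003, -0.775, 0.16], 'qd': [0.0, -0.001, -0.002, 0.0, -0.004, -1.249], 'joint_efforts': [6.16, -48.852, 24.245, 2.843, 1.551, 1.991], 'eef_pos': [0.531, 0.165, 0.078], 'ee_rot': [3.138, -0.001, -0.754], 'force': [2.375, -9.619, 1.928], 'moment': [-3.971, -1.006, 0.11], 'width': 0.01}
```

Request:
arm_command(motion=[[[1,1,0],[0,0,5],0],[[1,1,0],[0,0,5],0],[[0,0,0],[0,0,5],0],[[0,0,0],[0,0,5],0],[[0,0,0],[0,0,5],0],[[0,0,0],[0,0,5],0],[[0,0,0],[0,0,5],0],[[0,0,0],[0,0,0],0]])

```text
t: 8.83
eef_pos: [0.5302, 0.1641, 0.0785]
ee_rot: [3.14, -0.001, -1.366]
force: [-5.4, -0.4, 3.7]
width: 0.0101
```

Run:
```python
from h import *
s=arm.get_state();print({k:np.round(v,3).tolist() for k,v in s.items()})
```

```text
{'t': 8.833, 'q': [0.653, 0.336, -0.463, -0.0, -0.774, -0.447], 'qd': [-0.001, -0.0, 0.0, 0.001, 0.002, 0.13], 'joint_efforts': [-1.035, -47.503, 23.088, 6.087, 1.282, -1.499], 'eef_pos': [0.53, 0.164, 0.078], 'ee_rot': [3.14, -0.001, -1.366], 'force': [-5.38, -0.433, 3.652], 'moment': [0.22, 1.914, -0.039], 'width': 0.01}
```

Request:
arm_command(motion=[[[0,1,0],[0,0,4],0],[[0,0,0],[0,0,4],0],[[0,0,0],[0,0,4],0],[[0,0,0],[0,0,4],0],[[0,0,0],[0,0,0],0],[[0,0,0],[0,0,0],0]])

```text
t: 9.33
eef_pos: [0.5296, 0.1641, 0.0785]
ee_rot: [3.14, -0.001, -1.637]
force: [-4.3, -0.2, 3.3]
width: 0.0099
```

Run:
```python
from h import *
s=arm.get_state();print({k:np.round(v,3).tolist() for k,v in s.items()})
```

```text
{'t': 9.333, 'q': [0.654, 0.335, -0.465, -0.0, -0.772, -0.72], 'qd': [-0.0, -0.001, -0.002, 0.0, -0.001, 0.018], 'joint_efforts': [-0.864, -47.621, 23.177, 6.043, 1.279, -0.393], 'eef_pos': [0.53, 0.164, 0.078], 'ee_rot': [3.14, -0.001, -1.637], 'force': [-4.25, -0.161, 3.302], 'moment': [0.115, 1.83, -0.015], 'width': 0.01}
```

Request:
arm_command(motion=[[[0,0,0],[0,0,4],0],[[0,0,0],[0,0,4],0],[[0,0,0],[0,0,4],0],[[0,0,0],[0,0,0],0],[[0,0,0],[0,0,0],0]])

```text
t: 9.75
eef_pos: [0.5292, 0.1641, 0.0785]
ee_rot: [3.14, -0.001, -1.847]
force: [-7.5, 1.0, 4.3]
width: 0.01
```

Run:
```python
from h import *
s=arm.get_state();print({k:np.round(v,3).tolist() for k,v in s.items()})
```

```text
{'t': 9.75, 'q': [0.654, 0.335, -0.465, -0.001, -0.773, -0.929], 'qd': [-0.0, -0.0, 0.0, -0.001, 0.0, 0.015], 'joint_efforts': [-1.773, -46.894, 23.402, 6.532, 1.658, -0.246], 'eef_pos': [0.529, 0.164, 0.078], 'ee_rot': [3.14, -0.001, -1.847], 'force': [-7.536, 1.031, 4.35], 'moment': [0.543, 2.623, -0.008], 'width': 0.01}
```

Request:
arm_command(motion=[[[0,1,0],[0,0,4],0],[[0,0,0],[0,0,4],0],[[0,0,0],[0,0,0],0],[[0,0,0],[0,0,0],0]])

```text
t: 10.08
eef_pos: [0.5289, 0.1643, 0.0785]
ee_rot: [3.141, -0.001, -1.985]
force: [-3.0, -1.3, 3.4]
width: 0.01
```

Run:
```python
from h import *
s=arm.get_state();print({k:np.round(v,3).tolist() for k,v in s.items()})
```

```text
{'t': 10.083, 'q': [0.655, 0.334, -0.467, 0.0, -0.771, -1.069], 'qd': [-0.002, 0.001, -0.0, 0.001, -0.0, 0.009], 'joint_efforts': [0.031, -47.889, 23.423, 5.508, 1.303, -0.525], 'eef_pos': [0.529, 0.164, 0.078], 'ee_rot': [3.141, -0.001, -1.985], 'force': [-2.996, -1.294, 3.447], 'moment': [-0.468, 1.372, 0.169], 'width': 0.01}
```

Request:
arm_command(motion=[[[0,0,0],[0,0,4],0],[[0,0,0],[0,0,4],0],[[0,0,0],[0,0,0],0],[[0,0,0],[0,0,0],0]])

```text
t: 10.42
eef_pos: [0.529, 0.1646, 0.0785]
ee_rot: [3.141, -0.001, -2.123]
force: [-4.5, -1.2, 2.6]
width: 0.0119
```

Run:
```python
from h import *
s=arm.get_state();print({k:np.round(v,3).tolist() for k,v in s.items()})
```

```text
{'t': 10.417, 'q': [0.655, 0.334, -0.467, 0.0, -0.771, -1.208], 'qd': [-0.001, 0.0, -0.0, 0.001, 0.002, 0.004], 'joint_efforts': [-0.728, -47.963, 23.513, 5.448, 1.305, -0.889], 'eef_pos': [0.529, 0.165, 0.079], 'ee_rot': [3.141, -0.001, -2.123], 'force': [-4.506, -1.179, 2.566], 'moment': [-0.307, 1.488, 0.485], 'width': 0.012}
```

The jaws were wedged open to 12 mm and the moment reached 0.49 N·m, against a turning torque of 0.08, so the key is at its stop. Releasing, rising and checking.

Request:
arm_command(motion=[[[0,0,0],[0,0,0],0.6],[[0,0,0],[0,0,0],0.6],[[0,0,0],[0,0,0],0.6],[[0,0,0],[0,0,0],0.6],[[0,0,0],[0,0,0],0.6],[[0,0,0],[0,0,0],0.6],[[0,0,-10],[0,0,0],1],[[0,0,-30],[0,0,0],1],[[0,0,-40],[0,0,0],1],[[0,0,-40],[0,0,0],1],[[0,0,-40],[0,0,0],1],[[0,0,-10],[0,0,0],1],[[0,0,0],[0,0,0],1],[[0,0,0],[0,0,0],1]])

```text
t: 11.58
eef_pos: [0.5294, 0.1649, 0.2501]
ee_rot: [-3.141, 0.003, -2.128]
force: [0.8, 0.2, -0.4]
width: 0.0873
```

Run:
```python
from h import *
s=arm.get_state();print({k:np.round(v,3).tolist() for k,v in s.items()})
c=cam("wrist",s); f=arm.grab_frame("wrist")[:,:,::-1].copy(); cv2.imwrite("pics/w3.png",f)
g=cv2.cvtColor(f,cv2.COLOR_BGR2GRAY);hsv=cv2.cvtColor(f,cv2.COLOR_BGR2HSV)
p=project(c,[[.5295,.1655,.084]])[0]; print(p)
roi=np.zeros_like(g); cv2.circle(roi,tuple(int(x) for x in p),30,255,-1)
m=((g>60)&(g<150)&(hsv[...,1]<45)&(roi>0)).astype(np.uint8); m=cv2.morphologyEx(m,cv2.MORPH_OPEN,np.ones((3,3)))
cn=max(cv2.findContours(m,0,1)[0],key=cv2.contourArea); r=cv2.minAreaRect(cn); P=plane(c,cv2.boxPoints(r),.084)
e=sorted([P[1]-P[0],P[2]-P[1]],key=np.linalg.norm); d=e[1]; print(r,P.mean(0).round(4),np.linalg.norm(e,axis=1),"yaw",np.arctan2(d[1],d[0]),np.arctan2(d[1],d[0])-np.pi)
```

```text
{'t': 11.583, 'q': [0.655, 0.159, -0.256, -0.0, -1.154, -1.212], 'qd': [0.0, 0.031, -0.036, -0.007, 0.009, 0.001], 'joint_efforts': [0.01, -43.473, 29.995, 7.187, -0.157, 0.003], 'eef_pos': [0.529, 0.165, 0.25], 'ee_rot': [-3.141, 0.003, -2.128], 'force': [0.754, 0.152, -0.39], 'moment': [-0.045, 0.088, -0.028], 'width': 0.087}
[280.0490992  194.97746741]
((279.855712890625, 190.79920959472656), (51.89261245727539, 12.069119453430176), 82.05652618408203) [0.5276 0.1623 0.084 ] [0.01193476 0.05436979] yaw 1.1536928651853646 -1.9878997884044285
```

The key now reads yaw -1.988, so it turned 2.81 rad and hit the stop (started at about 0.09). On to the stand.

Request:
arm_command(motion=[[[29,-27,0],[0,0,0],1],[[29,-27,0],[0,0,0],1],[[29,-27,0],[0,0,0],1],[[29,-27,0],[0,0,0],1],[[29,-27,0],[0,0,0],1],[[29,-27,0],[0,0,0],1],[[29,-27,0],[0,0,0],1],[[29,-27,0],[0,0,0],1],[[29,-27,0],[0,0,0],1],[[29,-27,0],[0,0,0],1],[[29,-27,0],[0,0,0],1],[[0,0,0],[0,0,-6.4],1],[[0,0,0],[0,0,-6.4],1],[[0,0,0],[0,0,-6.4],1],[[0,0,0],[0,0,-6.4],1],[[0,0,0],[0,0,-6.4],1],[[0,0,0],[0,0,-6.4],1],[[0,0,0],[0,0,-6.4],1],[[0,0,0],[0,0,0],1],[[0,0,0],[0,0,0],1]])

```text
t: 13.3
eef_pos: [0.6122, -0.2629, 0.2472]
ee_rot: [3.139, 0.001, -1.35]
force: [-1.0, -0.6, 0.6]
width: 0.0878
```

Run:
```python
from h import *
import pickle
s=arm.get_state();print({k:np.round(v,3).tolist() for k,v in s.items() if k in("t","q","eef_pos","ee_rot","force")})
pickle.dump(s,open("s4.pkl","wb"))
cv2.imwrite("pics/w4.png",arm.grab_frame("wrist")[:,:,::-1])
```

```text
{'t': 13.3, 'q': [-0.114, 0.347, -0.009, -0.0, -1.218, 0.335], 'eef_pos': [0.612, -0.263, 0.247], 'ee_rot': [3.139, 0.001, -1.35], 'force': [-1.003, -0.594, 0.605]}
```

View pics/w4.png

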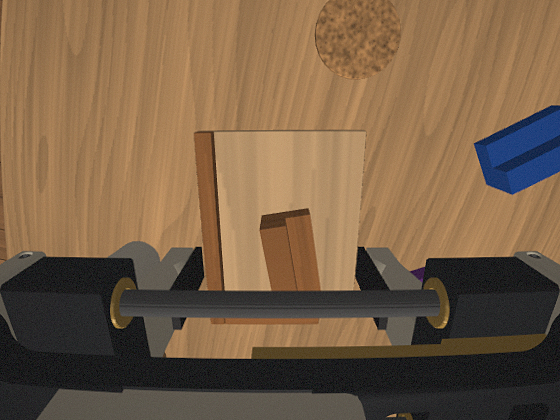

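Everything of interest lies towards the bottom of this view: riser near (290,255), rail at (207,200). I'll shift the tool along -x so the whole stand shows above the fingers.

Request:
arm_command(motion=[[[-35,0,0],[0,0,0],1],[[-35,0,0],[0,0,0],1],[[-35,0,0],[0,0,0],1],[[-25,0,0],[0,0,0],1],[[0,0,0],[0,0,0],1],[[0,0,0],[0,0,0],1]])

```text
t: 13.85
eef_pos: [0.5836, -0.1351, 0.2488]
ee_rot: [-3.141, -0.0, -1.346]
force: [0.5, 0.3, 0.1]
width: 0.0875
```

Run:
```python
from h import *
import pickle
s=arm.get_state();print({k:np.round(v,3).tolist() for k,v in s.items() if k in("t","q","eef_pos","ee_rot","force")})
pickle.dump(s,open("s5.pkl","wb"))
f=arm.grab_frame("wrist")[:,:,::-1];cv2.imwrite("pics/w5.png",f); cv2.imwrite("pics/w5c.png",cv2.resize(f[0:280,110:430],None,fx=2.1,fy=2.1,interpolation=cv2.INTER_CUBIC))
```

```text
{'t': 13.85, 'q': [0.099, 0.234, -0.162, 0.0, -1.174, 0.126], 'eef_pos': [0.584, -0.135, 0.249], 'ee_rot': [-3.141, -0.0, -1.346], 'force': [0.482, 0.254, 0.102]}
```

View pics/w5c.png

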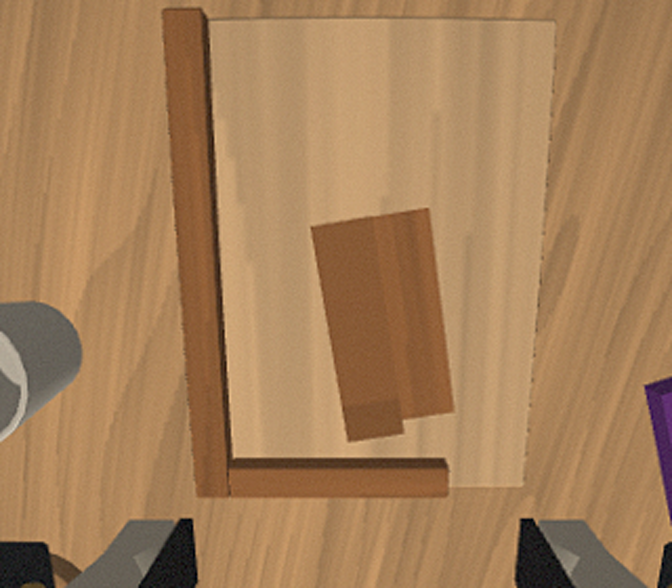

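Crop view: rail's top inner edge (203,12)-(229,495), cheek's (230,468)-(447,468). The tall step's top corners are (311,227), (373,217), (403,433), (348,440), and the tread's outer edge runs (429,208)-(453,411). Converting to world.

Run:
```python
from h import *
import pickle
s=pickle.load(open("s5.pkl","rb")); c=cam("wrist",s)
F=lambda L,z: plane(c,[(110+x/2.1,y/2.1) for x,y in L],z)[:,:2]
ang=lambda d: np.arctan2(d[1],d[0])
r=F([(203,12),(229,490)],.030); ch=F([(447,468),(230,468)],.030); b=F([(208,19),(554,21),(524,487)],.012)
yr=ang(r[0]-r[1])+np.pi/2; yc=ang(ch[1]-ch[0]); yb=ang(b[0]-b[1]); yb2=ang(b[2]-b[1])-np.pi/2
print("yaws rail",yr,"cheek",yc,"board",yb,yb2, "lens",np.linalg.norm(ch[1]-ch[0]),np.linalg.norm(b[2]-b[1]))
psi=np.mean([yr,yc,yb,yb2]); print("psi",psi)
ex=np.array([np.cos(psi),np.sin(psi)]); ey=np.array([-ex[1],ex[0]])
X=r@ex; Y=ch@ey; print("rail x",X,"cheek y",Y)
o=ex*(X.mean()-.08)+ey*(Y.mean()-.11); print("origin",o, "board front", (b[1:]@ex).round(4)-o@ex)
t=F([(311,227),(373,217),(403,433),(348,440)],.062); w=F([(429,208),(453,411)],.037)
print("sides",[np.linalg.norm(t[i]-t[(i+1)%4]).round(4) for i in range(4)],np.linalg.norm(w[0]-w[1]))
# tall-step rear edge at t0,t3, front t1,t2
ry=np.mean([ang(t[3]-t[0]),ang(t[2]-t[1]),ang(w[1]-w[0])])-np.pi/2; print("riser yaw",ry,[ang(v)-np.pi/2 for v in(t[3]-t[0],t[2]-t[1],w[1]-w[0])])
fx=np.array([np.cos(ry),np.sin(ry)]); g=t.mean(0); print("grip pt",g,"centre",g-.015*fx)
goal=o+.05*ex+.055*ey; print("goal centre",goal,"goal grip",o+.065*ex+.055*ey)
```

```text
yaws rail 0.2227520627408084 cheek 0.22428228341794146 board 0.22232115497531812 0.23312129858806174 lens 0.1273803061182654 0.25953992259167197
psi 0.22561919993053242
rail x [0.61279603 0.61351976] cheek y [-0.21176568 -0.21193598]
origin [ 0.59164664 -0.19442107] board front [-0.0980579 -0.1000579]
sides [np.float64(0.03), np.float64(0.1093), np.float64(0.0291), np.float64(0.1087)] 0.10929877608634883
riser yaw 0.37978520549794603 [np.float64(0.3843201133864016), np.float64(0.37601791091054326), np.float64(0.37901759219689346)]
grip pt [ 0.58871334 -0.16804675] centre [ 0.57478218 -0.17360756]
goal centre [ 0.62807539 -0.1296295 ] goal grip [ 0.64269522 -0.12627385]
```

Request:
arm_command(motion=[[[33,2,0],[0,0,0],1],[[0,0,20],[0,0,-4.5],1],[[0,0,38],[0,0,-4.4],1],[[0,0,40],[0,0,0],1],[[0,0,40],[0,0,0],1],[[0,0,30],[0,0,0],1],[[0,0,15],[0,0,0],0.7],[[0,0,3],[0,0,0],0.5],[[0,0,0],[0,0,0],0.5],[[0,0,0],[0,0,0],0.5]], newtons=30)

```text
t: 14.73
eef_pos: [0.59, -0.1697, 0.0633]
ee_rot: [-3.141, -0.001, -1.192]
force: [0.5, 0.0, 0.5]
width: 0.0665
```

Request:
arm_command(motion=[[[0,0,0],[0,0,0],0],[[0,0,0],[0,0,0],0],[[0,0,0],[0,0,0],0],[[0,0,0],[0,0,0],0],[[0,0,0],[0,0,0],0],[[0,0,0],[0,0,0],0],[[0,0,0],[0,0,0],0],[[0,0,0],[0,0,0],0],[[0,0,0],[0,0,0],0],[[0,0,0],[0,0,0],0],[[0,0,0],[0,0,0],0]])

```text
t: 15.65
eef_pos: [0.5898, -0.1688, 0.0633]
ee_rot: [-3.14, -0.001, -1.19]
force: [-0.9, 1.4, 6.0]
width: 0.0298
```

Run:
```python
from h import *
s=arm.get_state();print({k:np.round(v,4).tolist() for k,v in s.items()})
```

```text
{'t': 15.65, 'q': [0.0393, 0.4326, -0.3462, 0.0003, -0.7905, 0.341], 'qd': [0.0009, -0.0003, -0.0012, -0.0009, -0.0001, 0.0008], 'joint_efforts': [-0.7981, -53.3508, 20.2054, 4.8387, -0.0176, 0.0157], 'eef_pos': [0.5898, -0.1688, 0.0633], 'ee_rot': [-3.1403, -0.0007, -1.1903], 'force': [-0.8882, 1.3506, 6.0254], 'moment': [0.4989, 0.0845, -0.1051], 'width': 0.0298}
```

Request:
arm_command(motion=[[[0,0,-3],[0,0,0],0],[[0,0,0],[0,0,3],0],[[0,0,0],[0,0,3],0],[[0,0,0],[0,0,2.9],0],[[-4,-10,0],[0,0,0],0],[[-5,-12,0],[0,0,0],0],[[-5,-12,0],[0,0,0],0],[[-5,-12,0],[0,0,0],0],[[-4,-9,0],[0,0,0],0],[[0,0,0],[0,0,0],0],[[0,0,0],[0,0,0],0],[[0,0,0],[0,0,0],0]])

```text
t: 16.65
eef_pos: [0.6373, -0.134, 0.0652]
ee_rot: [3.141, 0.0, -1.346]
force: [-0.6, -0.2, -3.1]
width: 0.0299
```

```bash
cat >> h.py <<'E'
psi=.2245; ex=np.array([np.cos(psi),np.sin(psi)]); ey=np.array([-ex[1],ex[0]]); o=np.array([.59165,-.1944])
def rep():
    s=arm.get_state(); p=np.array(s["eef_pos"]); f=np.array(s["force"]); m=s["moment"]; d=p[:2]-o
    print("t",round(s["t"],2),"stand xy mm",(1e3*d@ex).round(1),(1e3*d@ey).round(1),"z",(1e3*p[2]).round(1),"rot",np.round(s["ee_rot"],4),"F stand x,y,z",(f[:2]@ex).round(1),(f[:2]@ey).round(1),f[2].round(1),"M",np.round(m,2),"w",round(s["width"],4)); return s
E
python3 -c "
from h import *
rep()"
```

```text
t 16.65 stand xy mm 57.9 48.7 z 65.2 rot [ 3.1407e+00  3.0000e-04 -1.3457e+00] F stand x,y,z -0.6 -0.1 -3.1 M [-0.05  0.1   0.03] w 0.0299
```

Request:
arm_command(motion=[[[0,0,1.5],[0,0,0],0],[[0,-3,0],[0,0,0],0],[[0,-3,0],[0,0,0],0],[[0,-1,0],[0,0,0],0],[[0,0,0],[0,0,0],0],[[0,0,0],[0,0,0],0]])

```text
t: 17.15
eef_pos: [0.6444, -0.1328, 0.064]
ee_rot: [3.142, 0.0, -1.346]
force: [0.1, -0.2, -2.8]
width: 0.0299
```

```bash
python3 -c "
from h import *
rep()"
```

```text
t 17.15 stand xy mm 65.2 48.3 z 64.0 rot [ 3.1416  0.     -1.3462] F stand x,y,z 0.0 -0.2 -2.8 M [0.01 0.12 0.01] w 0.0299
```

Request:
arm_command(motion=[[[0,-1,0],[0,0,0],0],[[0,-1,0],[0,0,0],0],[[-3,0,0],[0,0,0],0],[[-2,0,0],[0,0,0],0],[[0,0,0],[0,0,0],0],[[0,0,0],[0,0,0],0]])

```text
t: 17.65
eef_pos: [0.6443, -0.1275, 0.0637]
ee_rot: [3.14, 0.0, -1.346]
force: [-3.9, -2.3, -1.6]
width: 0.0296
```

```bash
python3 -c "
from h import *
rep()"
```

```text
t 17.65 stand xy mm 66.2 53.5 z 63.7 rot [ 3.1398e+00  2.0000e-04 -1.3461e+00] F stand x,y,z -4.3 -1.4 -1.6 M [-0.93  1.79  0.1 ] w 0.0296
```

Request:
arm_command(motion=[[[-1,0,0],[0,0,0],0],[[-1,0,0],[0,0,0],0],[[-1,0,0],[0,0,0],0],[[0,0,0],[0,0,0],0],[[0,0,0],[0,0,0],0]])

```text
t: 18.07
eef_pos: [0.6442, -0.127, 0.0643]
ee_rot: [3.14, -0.002, -1.346]
force: [-3.3, -13.6, -1.7]
width: 0.0298
```

```bash
python3 -c "
from h import *
rep()"
```

```text
t 18.07 stand xy mm 66.3 54.0 z 64.3 rot [ 3.1401e+00 -2.5000e-03 -1.3460e+00] F stand x,y,z -6.3 -12.5 -1.7 M [-5.57  1.    0.08] w 0.0298
```

Request:
arm_command(motion=[[[-1,0,0],[0,0,0],0],[[-1,0,0],[0,0,0],0],[[0,0,0],[0,0,0],0],[[0,0,0],[0,0,0],0]])

```text
t: 18.4
eef_pos: [0.6441, -0.1264, 0.0649]
ee_rot: [3.14, -0.004, -1.346]
force: [-1.1, -21.4, -1.0]
width: 0.0295
```

```bash
python3 -c "
from h import *
rep()"
```

```text
t 18.4 stand xy mm 66.3 54.6 z 64.9 rot [ 3.1403 -0.0041 -1.346 ] F stand x,y,z -5.8 -20.6 -1.0 M [-8.04  0.77  0.12] w 0.0295
```

Request:
arm_command(motion=[[[2,0,0],[0,0,0],0],[[1,0,1],[0,0,0],0],[[0,0,1],[0,0,0],0],[[0,0,0.5],[0,0,0],0],[[0,0,0],[0,0,0],0],[[0,0,0],[0,0,0],0]])

```text
t: 18.9
eef_pos: [0.6442, -0.1272, 0.0633]
ee_rot: [3.141, -0.002, -1.346]
force: [-7.6, -10.0, 11.1]
width: 0.0296
```

```bash
python3 -c "
from h import *
rep()"
```

```text
t 18.9 stand xy mm 66.2 53.8 z 63.3 rot [ 3.1406e+00 -1.8000e-03 -1.3459e+00] F stand x,y,z -9.6 -8.0 11.1 M [-2.93  3.19  0.08] w 0.0296
```

Request:
arm_command(motion=[[[0.5,-0.5,0],[0,0,0],0],[[0,0,0],[0,0,0],0],[[0,0,0],[0,0,0],0],[[0,0,0],[0,0,0],0]])

```text
t: 19.23
eef_pos: [0.6443, -0.1272, 0.0634]
ee_rot: [3.14, -0.001, -1.346]
force: [-10.5, -6.6, 11.9]
width: 0.0296
```

Run:
```python
from h import *
import pickle
s=rep()
pickle.dump(s,open("s6.pkl","wb"))
a=arm.grab_frame("wrist")[:,:,::-1];b=arm.grab_frame("side")[:,:,::-1];d=arm.grab_frame("scene")[:,:,::-1]
R_=lambda f,x0,y0,w,h:cv2.resize(f[y0:y0+h,x0:x0+w],(400,300),interpolation=cv2.INTER_CUBIC)
cv2.imwrite("pics/f6.png",np.vstack([np.hstack([R_(a,120,0,360,270),R_(b,220,120,160,120)]),np.hstack([R_(d,170,170,160,120),R_(d,0,0,560,420)])]))
```

```text
t 19.23 stand xy mm 66.3 53.8 z 63.4 rot [ 3.1399e+00 -1.2000e-03 -1.3461e+00] F stand x,y,z -11.7 -4.1 11.9 M [-2.17  3.94 -0.01] w 0.0296
```

View pics/f6.png

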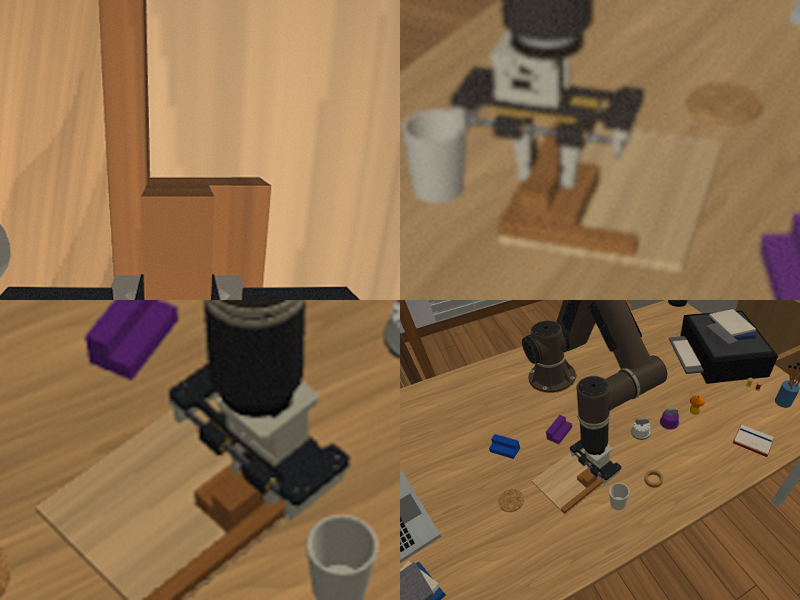

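Wrist view: the tall step's back face is flush along the rail, around (145,190) in the mosaic. The side and scene views show the riser closed up to the cheek, with cup, tape, coaster and figure where they were. One steady hold, then hand in.

Request:
arm_command(motion=[[[0,0,0],[0,0,0],0],[[0,0,0],[0,0,0],0],[[0,0,0],[0,0,0],0],[[0,0,0],[0,0,0],0],[[0,0,0],[0,0,0],0],[[0,0,0],[0,0,0],0]])

```text
t: 19.88
eef_pos: [0.6443, -0.1272, 0.0633]
ee_rot: [3.14, -0.001, -1.346]
force: [-10.4, -5.8, 12.2]
width: 0.0299
```

```bash
python3 -c "
from h import *
s=rep(); d=np.array(s['eef_pos'])[:2]-o; f=np.array(s['force'])
if 8<-f[:2]@ex<15 and 8<f[2]<15: print(arm.job_done())"
```

```text
t 19.88 stand xy mm 66.2 53.8 z 63.3 rot [ 3.1397e+00 -1.2000e-03 -1.3461e+00] F stand x,y,z -11.4 -3.3 12.2 M [-2.1   3.97  0.09] w 0.0299
the job is handed in; nothing more can be done
None
```

The timer is wound to its stop. The riser is in the corner of the stand, still gripped and pressed down and back. I handed the job in at 19.9 s of the 72 s allowed; no verdict was reported.

- **Timer:** I wound the white timer's key clockwise in one grip. It turned about 2.81 rad by camera. The moment then rose to about 0.49 N·m and the jaws were forced open, which I took as the stop. That implies a start angle of about 0.09 rad, within the stated range. The angle can't be read directly.
- **Riser:** I gripped the brown riser by its tall step, squared it to the stand and slid it against the rail, then the cheek.
- **Last force reading:** 11.4 N towards the rail, 12.2 N down and 3.3 N towards the cheek. Friction on the base board may mean the rail itself gets a little less than 11.4 N.
- **Squareness:** The twisting moment was about 0.09 N·m, which suggests flush contact along the rail. The wrist view also shows it flush there.
- **Small disagreement:** The gripper ended about 1 mm from the camera-predicted position in each direction (66.2 / 53.8 mm against 65 / 55 mm). That is within the calibration error, and contact was felt on both faces.
- **Other things on the desk:** The pictures show cup, tape, coaster, figure and look-alikes where they were. I checked this by eye only.

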